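# Isolate and bleed one outlet of the packing bench's air manifold

## Robot

A 6-joint arm with a two-finger parallel gripper is mounted at the origin on the work surface. World frame = base frame: x ahead of the robot, y to its left, z up, the work surface at z = 0. Lengths are in m, angles in rad, forces in N, time in s.
With the tool pointing down it reaches from about 0.4 to 0.825 m from the base axis. Payload 7 kg.
Tool frame: the origin (TCP) lies on the centre line of the jaws, within the pads' length; the fingertips stand 25 mm ahead of it and the grasp point (between the pads) lies 6 mm ahead of it; z points along the fingers, y is the direction in which the jaws open and shut (so a half turn about z gives the same grasp; the last joint's range is limited). The gripper opens to 88 mm and grips with 3 to 60 N. Pads are 19 mm wide; open, the fingers measure 130 mm over their backs; the gripper's body (78 mm by 193 mm) begins 47 mm behind the grasp point.
Start: joints at [1.578, 0.359, 0.012, 0, -1.224, -0.288], TCP at [0.187, 0.649, 0.252] pointing down, gripper open.
Joint ranges: [-3.07, 3.07], [-1.43, 2.12], [-1.02, 1.25], [-3.03, 1.67], [-3.05, -0], [-3.03, 3.03]. Speed limits (rad/s): [2.39, 2.39, 3.01, 3.14, 3.14, 3.14].

## Interface

Orientations are given as [roll, pitch, yaw] about the fixed x, y, z axes, in that order (R = Rz(yaw) Ry(pitch) Rx(roll)).
In Python, from station import * gives the robot as it stands. The module is installed in compiled form; this text tells all that it offers.
- The arm moves only by the tool step_arm, never from a script. Its argument "commands" is text: rows parted by semicolons, each of 6 numbers parted by spaces: the shift along the tool's x, y, z in mm, then the turn, a rotation vector about the tool's x, y, z in rad. A call has 1 to 8 rows; each row shifts and turns the commanded pose from where the row before left it, along the tool's axes as they then stand; what a row does not reach is not made up. A row lasts 1/8 s, in which the tool goes at most 62.5 mm and 10.7 degrees, less where a joint would pass 70% of its speed; a pose out of reach is approached as far as the arm can. A call is refused whole if a number of a shift passes 62.5 or a number of a turn 0.188, either way. A call with a gripper value outside its range is refused whole. "jaw" is the finger opening in mm, from 0 to 87.6, set as the call begins (left out, the last holds). The fingers move at their own pace and stop on an object; "grip_force" is the grip in N (left out, the last holds). Time passes only in rows, so rows that do not move let the fingers close. It gives the time, the measured TCP pose, the force and the opening at its end, in the units of the state.
- get_state(): the state, without advancing time (a new reading comes with each control period).
- grab_frame(name): name is "side" or "top"; returns a dict with "frame" (400x640x3 uint8, red, green, blue), "fovy" (degrees; the focal length in pixels is half the picture's height over the tangent of half this angle, whatever the lens; pixels are square), "cx", "cy" (the principal point, pixels), "rvec" (rotation vector, rad) and "tvec" (3), from world to camera coordinates, as OpenCV has them. Camera axes: x right, y down, z forward; pixel columns grow to the right and rows downward; lengths in m; the calibration is good to about 2 mm. A picture is of the moment at which its call begins. There is no depth.
- job_done(): hands the job in, once; it reports no verdict.
Trained networks look in a picture, given as the dict that the camera call returned (one of the last four; its "shot" number tells which), for a name from the list of things; names that differ only in an ending like _2 or _b are one class to them, and where a whole thing is asked for, a point or a joint stands for the part that bears it (a point fixed in the world has none). Each returns a list of dicts, best first, with "conf" (0 to 1); they miss things now and then, are a little off and sometimes report something else, mostly with a low value. They report only what shows in the picture. A call takes as long as a camera call.
- recognise(picture, name): "pixel" ([column, row] in pixels, amid what is visible of it).
The state is a dict: "t": time; "q": joint angles; "qd": joint speeds; "joint_efforts": joint torques, N m; "eef_pos": TCP position; "ee_rot": TCP orientation; "force": force on the tool from outside, world axes, zero at the start; "moment": the same for the moment, N m; "width": finger opening in m.
Only numpy, scipy, OpenCV 4.12 (cv2) and the standard library are available. Lean on these libraries where they do the work, as an engineer would, in place of code of your own. Each camera call takes 0.05 s, during which the arm holds its last target.

## Task

The stapler under the packing bench has to be unjammed, so isolate its air at the manifold: on the valve whose outlet has the steel pipe, turn the knob clockwise (seen from above) until it is shut and nipped up finger-tight, to about 0.3 N m and never forced beyond 0.4 N m, without touching the valves on either side. Then gently press the same valve's bleed button fully down, hold it for a good second to vent the pipe, and let go; leave the things standing around the manifold where they are.

Things in the scene. Friction and masses are not known exactly. Their poses are not given: they have to be found in the camera images.
- grip_a (a point): Centre of the hand knob to be turned, half-way up it on its vertical axis. Black fluted plastic knob, 36 mm diameter, 32 mm high (16 mm above and below this point); it stays at its height; a grip of some 30 N turns it without slip. This point does not turn: x across the row to the outlet side, y along the row, z up. Module's flat top 30 mm below; like knobs 52 mm away on both sides along y.
- seat_a: The valve's hidden seat in the brass bonnet (29 mm diameter, 14 mm high) under the knob, on its axis. Turning clockwise from above (negative about z) closes; the knob starts 0.7 to 2.2 rad short of the seat, unseen. Torque: 0.07 N m of friction (at a pause it may act either way), plus 2 N m per rad once on the seat. Aim for 0.3 N m; under 0.2 leaks, over 0.4 is forced. Let go, it springs back up to 0.2 rad and stays shut.
- module_a: The valve module to work on: aluminium block 110 mm deep (x), 50 wide (y), 40 high; a 13 mm steel pipe runs 60 mm out from its +x face and down through the bench. Origin at the centre of its underside, 6 mm above the bench; x to the outlet, y along the row, z up. Knob axis at x = +20 mm, bleed button at x = -34 mm, y = 0. One of the three inner places of five.
- bleed_a_top (a point): Centre of the top of module_a's bleed button: black, round, 18 mm diameter, 10 mm proud of its steel collar (34 mm diameter) and 22 mm above the module's flat top; 54 mm from the knob's axis on the robot's side. Pressed straight down it travels 6 mm against a spring (1.8 N to start, 6 N fully down) to a firm stop and springs back.
- bleed_a (a joint): Travel of that bleed button in m: 0 released, 0.006 fully down.
- bleed_a_base: Steel collar of that bleed button, 34 mm diameter, 12 mm high, with the button in it; origin at the centre of its underside, on the module's flat top.
- module_b: A neighbouring valve module, alike, but with a hex plug in its outlet instead of a pipe; origin and axes as for module_a. Knob tops stand 92 mm, button tops 68 mm above the bench. Not to be touched.
- module_c: Another neighbouring valve module with a plugged outlet, alike. Not to be touched.
- module_d: Valve module with a plugged outlet at the end of the row next to the inlet block with the gauge, alike. Not to be touched.
- module_e: Valve module with a plugged outlet at the other end of the row, alike. Not to be touched.
- manifold: Steel base plate carrying the row, with inlet block, gauge (54 mm dial, top 121 mm above the bench, at y = 157 mm) and an end plate at y = -137 mm. Origin on the bench under the middle of the row; x to the outlet side, y along the row towards the inlet block, z up. Fixed to the bench.
- can: Food can standing on the bench, 74 mm diameter, 110 mm high, origin at the centre of its underside. A bystander.
- pump_bottle: White pump bottle standing on the bench, 60 mm diameter, 168 mm high, origin at the centre of its underside. A bystander.
- tape_roll: Roll of parcel tape lying flat on the bench, 96 mm diameter, 48 mm high, origin at the centre of its underside. A bystander.

How it is judged:
By the outcome, as a careful person would: the job done as asked, in the order asked, and still so for the second after the job is handed in, with the robot touching nothing.
It also fails if it takes over 72 s, if anything falls off the work surface, if the arm or the gripper's body presses on something with over 40 N, if the wrist force passes 120 N, or if a joint passes its speed limit or range.

## Working session

There is one attempt and no reset: what is moved stays moved. The work goes in short steps, Python scripts to look and compute and a tool call to move; the robot and the scene stay as the last step left them, time stands still between calls to the robot, and variables do not carry over. Pictures are saved under pics/ and viewed, and the job is handed in when it is done.

Besides the shell and the picture viewer there is one more tool, called after "Request:" as a command line: name --argument value ..., lists and objects as JSON in quotes. step_arm: Moves the arm, as the interface text tells. Its arguments: {"type":"object","properties":{"commands":{"type":"string"},"jaw":{"type":"number"},"grip_force":{"type":"number"}},"required":["commands"]}

```bash
mkdir -p pics
cat > h.py <<'E'
from station import *
import numpy as np, cv2
def cam(p):
    h,w=p["frame"].shape[:2]
    f=h/2/np.tan(np.radians(p["fovy"])/2)
    K=np.array([[f,0,p["cx"]],[0,f,p["cy"]],[0,0,1]])
    return K,np.array(p["rvec"],float),np.array(p["tvec"],float).ravel()
def ray(p,uv):
    K,r,t=cam(p);R=cv2.Rodrigues(r)[0]
    d=R.T@np.linalg.inv(K)@np.array([uv[0],uv[1],1.]);return -R.T@t,d
def atz(p,uv,z):
    o,d=ray(p,uv);return o+d*(z-o[2])/d[2]
def proj(p,X):
    K,r,t=cam(p);return cv2.projectPoints(np.array(X,float).reshape(-1,1,3),r,t,K,None)[0].reshape(-1,2)
def tri(p,uv,q,vw):
    o1,d1=ray(p,uv);o2,d2=ray(q,vw)
    s=np.linalg.lstsq(np.c_[d1,-d2],o2-o1,rcond=None)[0]
    a=o1+s[0]*d1;b=o2+s[1]*d2;return (a+b)/2,np.linalg.norm(a-b)
def save(p,n):cv2.imwrite(n,p["frame"][:,:,::-1])
E
python3 - <<'E'
from h import *
s=get_state();print(s)
for n in("side","top"):
    p=grab_frame(n);save(p,f"pics/{n}0.png");print(n,p["fovy"],p["cx"],p["cy"],ray(p,(320,200)),p["shot"])
    for k in("module_a","grip_a","bleed_a_top","bleed_a_base","manifold","can","pump_bottle","tape_roll"):
        print(k,[(np.round(d["pixel"],1).tolist(),round(d["conf"],2)) for d in recognise(p,k)])
E
```

```text
{'t': 0.0, 'q': array([ 1.57811197e+00,  3.59367835e-01,  1.10488422e-02, -3.24385164e-04,
       -1.22407214e+00, -2.88059233e-01]), 'qd': array([ 4.02218183e-04,  1.77748252e-03, -7.28490903e-06, -5.45191201e-04,
        1.41712071e-03, -5.87715159e-04]), 'joint_efforts': array([-8.63951955e-04, -5.82716918e+01,  2.93047106e+01,  6.99704289e+00,
        6.87337102e-03, -1.72168834e-04]), 'eef_pos': array([0.18695582, 0.64813278, 0.25063524]), 'ee_rot': array([ 3.13997692e+00, -1.60732864e-04, -2.80853933e-01]), 'force': array([ 0.01928195, -0.10807126,  0.51146074]), 'moment': array([-0.03841552,  0.00157705, -0.00368556]), 'width': 0.08762439755313636}
side 51.856211832228524 317.3663468055287 200.63715982992773 (array([ 0.25110805, -0.38629804,  0.75167972]), array([ 0.47094961,  0.48990356, -0.73365138])) 1
module_a [([352.1, 302.9], 0.93), ([367.4, 319.6], 0.93), ([308.1, 246.5], 0.79), ([341.0, 280.9], 0.73), ([320.9, 264.1], 0.72)]
grip_a [([340.2, 278.1], 0.58)]
bleed_a_top []
bleed_a_base [([322.5, 289.2], 0.59)]
manifold [([332.8, 324.5], 0.68)]
can [([426.4, 377.3], 0.79)]
pump_bottle [([277.2, 171.8], 0.77)]
tape_roll [([410.1, 248.1], 0.81)]
top 51.079416541588145 319.007986781053 201.7995767517376 (array([0.56409983, 0.06346179, 1.10535734]), array([ 0.10301406, -0.00437886, -0.99468238])) 2
module_a [([361.2, 234.4], 0.88), ([401.6, 245.3], 0.84), ([383.4, 233.9], 0.81), ([340.8, 229.7], 0.76), ([417.0, 246.7], 0.69)]
grip_a [([381.2, 234.0], 0.9), ([476.4, 260.8], 0.56), ([342.2, 229.6], 0.2)]
bleed_a_top [([376.2, 253.4], 0.4), ([264.6, 194.5], 0.4)]
bleed_a_base [([377.3, 255.0], 0.62), ([385.7, 236.2], 0.55)]
manifold [([323.0, 238.6], 0.64), ([398.3, 243.0], 0.39)]
can [([475.4, 261.3], 0.89), ([385.2, 232.4], 0.47)]
pump_bottle [([263.9, 194.3], 0.56)]
tape_roll []
```

View pics/side0.png

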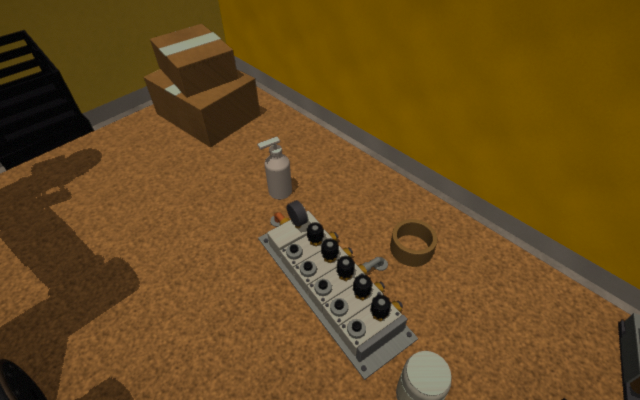

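View pics/top0.png

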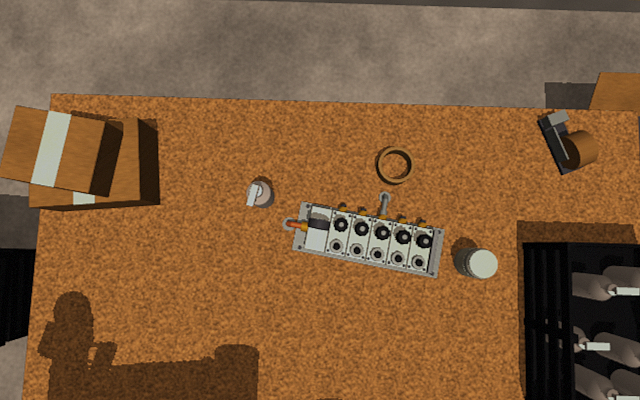

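Run:
```python
import cv2
a=cv2.imread('pics/side0.png')[200:380,230:450];cv2.imwrite('pics/sidec.png',cv2.resize(a,None,fx=3.3,fy=3.3,interpolation=cv2.INTER_CUBIC))
a=cv2.imread('pics/top0.png')[170:290,240:500];cv2.imwrite('pics/topc.png',cv2.resize(a,None,fx=3,fy=3,interpolation=cv2.INTER_CUBIC))
```

```text
(no output)
```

View pics/sidec.png

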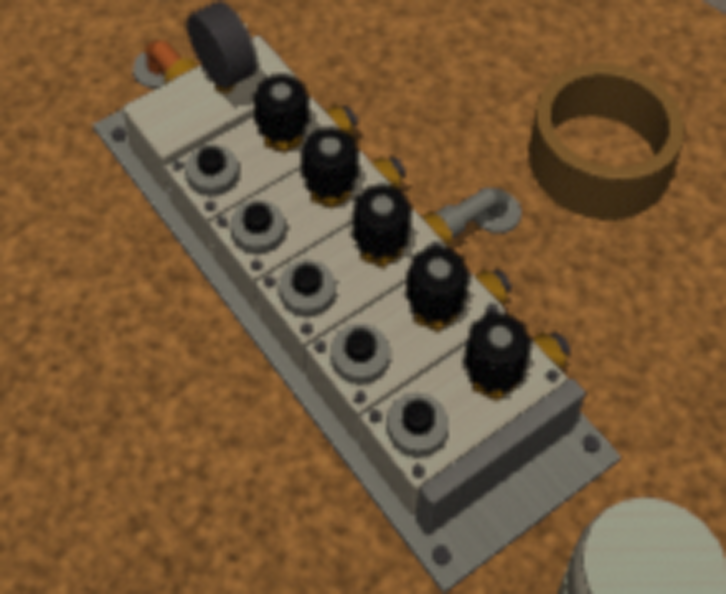

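View pics/topc.png

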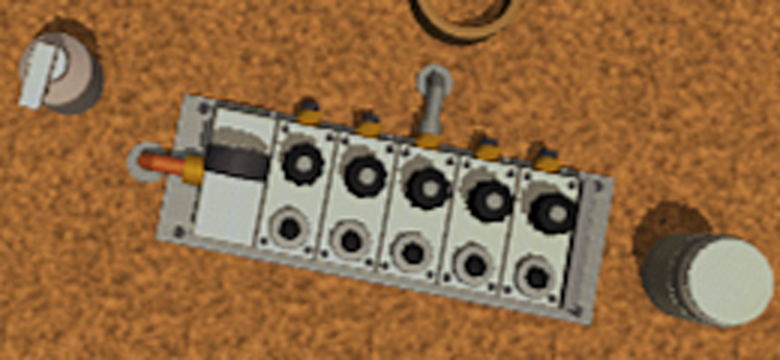

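The valve with the pipe is the middle one of five: its knob cap is at side (346,262) and top (383,233), and its button is at side (323,285) and top (378,255). I'll fit the row's pose from all the knob and button tops.

```bash
cat > fit.py <<'E'
from h import *
from scipy.optimize import least_squares
ps=grab_frame("side");pt=grab_frame("top")
c=lambda L,s,o:np.array(L)/s+np.array(o)
sk=c([(281,92),(330,147),(382,206),(438,270),(500,337)],3.3,(230,200));sb=c([(211,160),(257,216),(308,279),(361,345),(419,416)],3.3,(230,200))
tk=c([(305,163),(367,177),(429,188),(491,200),(553,212)],3,(240,170));tb=c([(289,229),(351,242),(413,254),(475,266),(537,277)],3,(240,170))
ys=np.array([2,1,0,-1,-2])*.052
def pts(x,y,a,xo,z):
    return np.c_[x+np.cos(a)*xo-np.sin(a)*ys,y+np.sin(a)*xo+np.cos(a)*ys,np.full(5,z)]
def res(v,views):
    K=pts(*v[:3],.020,.092+v[3]);B=pts(*v[:3],-.034,.068+v[3]);o=[]
    if 's' in views:o+=[proj(ps,K)-sk,proj(ps,B)-sb]
    if 't' in views:o+=[proj(pt,K)-tk,proj(pt,B)-tb]
    return np.concatenate(o).ravel()
g=atz(pt,tk[2],.092);g2=atz(pt,tb[2],.068);print(g,g2)
for vw in('s','t','st'):
    f=lambda v:np.r_[res([*v,0],vw)]
    r=least_squares(f,[g[0],g[1],0.0+np.arctan2(*(g-g2)[1::-1])]);v=r.x
    print(vw,v,'rms',np.sqrt(np.mean(r.fun**2)),'knob',v[:2]+.02*np.array([np.cos(v[2]),np.sin(v[2])]),'btn',v[:2]-.034*np.array([np.cos(v[2]),np.sin(v[2])]))
r=least_squares(lambda v:res(v,'st'),[*v,0]);print('z free',r.x,np.sqrt(np.mean(r.fun**2)))
print(tri(ps,sk[2],pt,tk[2]),tri(ps,sb[2],pt,tb[2]))
for n in("can",): print(atz(pt,(480,264),.11))
print('bottle',atz(pt,(264,192),.12),'gauge',)
E
python3 fit.py
```

```text
[ 0.59421794 -0.09551029  0.092     ] [ 0.54052258 -0.08690261  0.068     ]
s [ 0.57495564 -0.09462228 -0.16158313] rms 0.4425833364345085 knob [ 0.59469512 -0.09783989] btn [ 0.54139853 -0.08915232]
t [ 0.5744618  -0.09225785 -0.16178503] rms 0.3910475891701903 knob [ 0.59420063 -0.09547945] btn [ 0.5409058  -0.08678112]
st [ 0.57483942 -0.09367849 -0.16147647] rms 0.5680374029458464 knob [ 0.59457924 -0.096894  ] btn [ 0.54128173 -0.08821212]
z free [ 0.57540738 -0.09329326 -0.16098892 -0.00231258] 0.5009089991875779
(array([ 0.59489005, -0.09615693,  0.09141321]), np.float64(0.0017030655160585784)) (array([ 0.54143292, -0.08827094,  0.0640022 ]), np.float64(0.0025428253897712785))
[ 0.52662923 -0.32268289  0.11      ]
bottle [0.68126199 0.19231838 0.12      ] gauge
```

```bash
cat > go.py <<'E'
from h import *
from scipy.spatial.transform import Rotation as R
def delta(target,yaw):
    s=get_state();r=R.from_euler('xyz',s['ee_rot']);t=R.from_euler('xyz',[np.pi,0,yaw])
    d=r.inv().apply(np.array(target)-s['eef_pos'])*1000
    print('tool shift mm',d.round(1),'turn after',(r.inv()*t).as_rotvec().round(3),'t',round(s['t'],2))
    print('pos',s['eef_pos'].round(4),'rpy',s['ee_rot'].round(4),'F',s['force'].round(2),'M',s['moment'].round(3),'w',round(s['width'],4),'q6',round(s['q'][5],3))
E
python3 -c "
from go import *
delta([.5945,-.0967,.18],-.93)"
```

```text
tool shift mm [598.  603.1  71.6] turn after [ 0.    -0.     0.649] t 1.0
pos [0.1871 0.6485 0.2516] rpy [ 3.1416 -0.     -0.2808] F [-0.09 -0.46  0.34] M [-0.001  0.067 -0.04 ] w 0.0876 q6 -0.288
```

Request:
step_arm --commands "20 20 0 0 0 0;40 40 0 0 0 0;40 40 0 0 0 0;40 40 0 0 0 0;40 40 0 0 0 0;40 40 0 0 0 0;40 40 0 0 0 0;40 40 0 0 0 0" --jaw 46 --grip_force 35

```text
t: 2.0
eef_pos: [0.3928, 0.2756, 0.252]
ee_rot: [-3.141, -0.0, -0.28]
force: [1.8, 1.4, 0.9]
width: 0.0459
```

Request:
step_arm --commands "40 40 0 0 0 0;40 40 0 0 0 0;40 40 0 0 0 0;40 40 0 0 0 0;40 40 0 0 0 0;40 40 0 0 0 0;35 35 0 0 0 0;20 25 0 0 0 0"

```text
t: 3.0
eef_pos: [0.5933, -0.095, 0.2513]
ee_rot: [3.141, 0.0, -0.282]
force: [0.4, 0.8, -0.2]
width: 0.0459
```

Request:
step_arm --commands "0 0 10 0 0 0.1;0 0 10 0 0 0.15;0 0 10 0 0 0.15;0 0 10 0 0 0.15;0 0 10 0 0 0.1;0 0 0 0 0 0;0 0 0 0 0 0"

```text
t: 3.88
eef_pos: [0.5927, -0.0929, 0.202]
ee_rot: [-3.141, -0.0, -0.928]
force: [0.1, 0.7, 1.2]
width: 0.0458
```

```bash
python3 -c "
from go import *
delta([.5945,-.0967,.16],-.93)
for n in('side','top'):
  p=grab_frame(n);save(p,'pics/%s1.png'%n)
"
```

```text
tool shift mm [ 4.1  0.9 42. ] turn after [-0.    -0.     0.002] t 3.88
pos [ 0.5927 -0.0929  0.202 ] rpy [-3.1413e+00 -4.0000e-04 -9.2840e-01] F [0.06 0.73 1.18] M [ 0.078 -0.034 -0.011] w 0.0458 q6 0.472
```

View pics/side1.png

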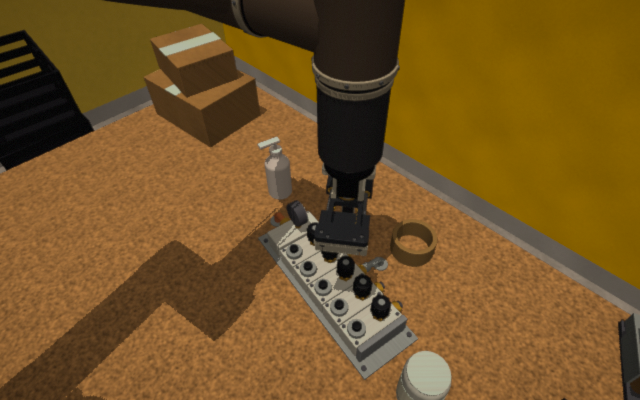

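Request:
step_arm --commands "2 0.5 8 0 0 0;2 0.5 10 0 0 0;0 0 10 0 0 0;0 0 10 0 0 0;0 0 10 0 0 0;0 0 10 0 0 0;0 0 5 0 0 0;0 0 0 0 0 0"

```text
t: 4.97
eef_pos: [0.5939, -0.0967, 0.1382]
ee_rot: [3.141, 0.0, -0.931]
force: [-0.5, -0.8, -0.2]
width: 0.046
```

```bash
python3 -c "
from go import *
delta([.5945,-.0967,.092],-.93)
print(get_state()['q'].round(3))
p=grab_frame('side');save(p,'pics/side2.png')
a=p['frame'][150:350,240:440,::-1];cv2.imwrite('pics/side2c.png',cv2.resize(a,None,fx=3,fy=3,interpolation=cv2.INTER_CUBIC))
p=grab_frame('top');a=p['frame'][170:290,260:460,::-1];cv2.imwrite('pics/top2c.png',cv2.resize(a,None,fx=3,fy=3,interpolation=cv2.INTER_CUBIC))
delta([.5945,-.0967,.092],-.93)
"
```

```text
tool shift mm [ 0.4 -0.5 46.2] turn after [ 0.001  0.    -0.001] t 4.97
pos [ 0.5939 -0.0967  0.1382] rpy [ 3.141e+00  3.000e-04 -9.307e-01] F [-0.45 -0.76 -0.21] M [0.007 0.024 0.008] w 0.046 q6 0.477
[ 0.163  0.335 -0.302  0.    -0.935  0.477]
tool shift mm [ 0.1 -0.1 46.8] turn after [-0.    -0.    -0.001] t 5.08
pos [ 0.5943 -0.0967  0.1388] rpy [-3.1412e+00 -3.0000e-04 -9.3070e-01] F [ 0.4  -0.79  0.43] M [ 0.024 -0.017 -0.013] w 0.046 q6 0.477
```

View pics/side2c.png

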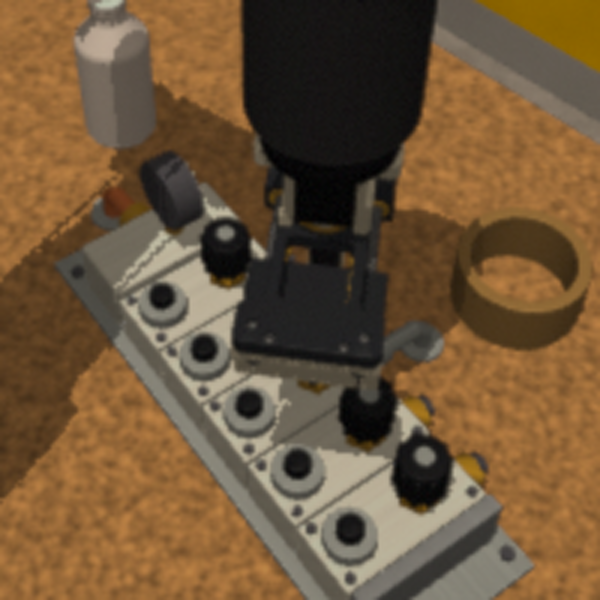

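View pics/top2c.png

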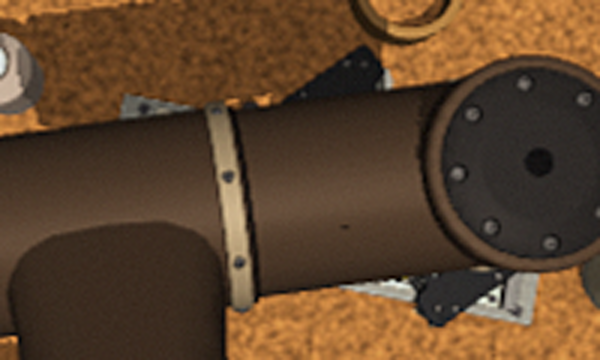

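Request:
step_arm --commands "0 0 7 0 0 0;0 0 7 0 0 0;0 0 7 0 0 0;0 0 7 0 0 0;0 0 7 0 0 0;0 0 6 0 0 0;0 0 5.5 0 0 0;0 0 0 0 0 0"

```text
t: 6.08
eef_pos: [0.5938, -0.0967, 0.0916]
ee_rot: [3.141, 0.0, -0.931]
force: [0.3, 0.1, -1.4]
width: 0.0459
```

```bash
python3 -c "
from go import *
delta([.5945,-.0967,.092],-.93)
p=grab_frame('side');save(p,'pics/side3.png')
a=p['frame'][200:330,260:420,::-1];cv2.imwrite('pics/side3c.png',cv2.resize(a,None,fx=4,fy=4,interpolation=cv2.INTER_CUBIC))
print(get_state()['moment'])
"
```

```text
tool shift mm [ 0.4 -0.5 -0.4] turn after [ 0.001  0.    -0.001] t 6.08
pos [ 0.5938 -0.0967  0.0916] rpy [ 3.1409e+00  4.0000e-04 -9.3080e-01] F [ 0.31  0.09 -1.39] M [0.059 0.047 0.007] w 0.0459 q6 0.477
[ 0.08900199  0.01347341 -0.02322817]
```

View pics/side3c.png

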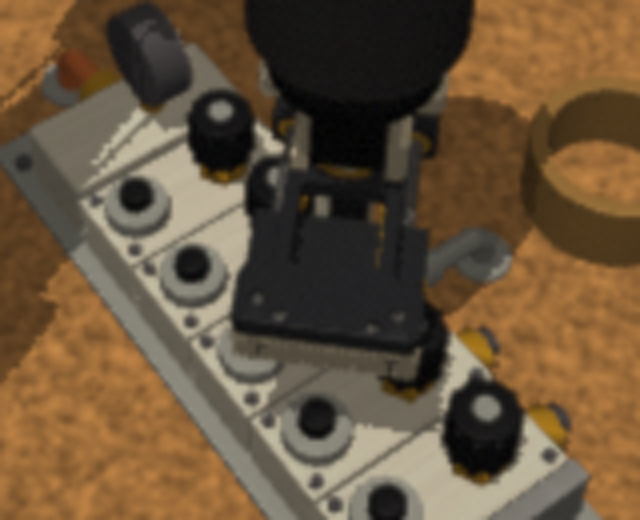

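Request:
step_arm --commands "0 0 0 0 0 0;0 0 0 0 0 0;0 0 0 0 0 0;0 0 0 0 0 0" --jaw 30 --grip_force 8

```text
t: 6.62
eef_pos: [0.5948, -0.0963, 0.0924]
ee_rot: [-3.14, -0.001, -0.931]
force: [2.0, 3.6, 0.8]
width: 0.0358
```

```bash
python3 -c "
from go import *
delta([.5945,-.0967,.092],-.93)
"
```

```text
tool shift mm [0.1 0.5 0.4] turn after [-0.002 -0.001 -0.001] t 6.62
pos [ 0.5948 -0.0963  0.0924] rpy [-3.1401e+00 -7.0000e-04 -9.3050e-01] F [2.04 3.58 0.77] M [ 1.297 -1.039  0.057] w 0.0358 q6 0.477
```

Request:
step_arm --commands "0 -0.5 0 0 0 0;0 0 0 0 0 0;0 0 0 0 0 0;0 0 0 0 0 0"

```text
t: 7.12
eef_pos: [0.5949, -0.0963, 0.0924]
ee_rot: [-3.141, -0.0, -0.931]
force: [3.3, 4.1, 3.5]
width: 0.0358
```

```bash
python3 -c "
from go import *
delta([.5945,-.0967,.092],-.93)
"
```

```text
tool shift mm [0.1 0.5 0.4] turn after [-0.001 -0.    -0.001] t 7.12
pos [ 0.5949 -0.0963  0.0924] rpy [-3.1409e+00 -5.0000e-04 -9.3070e-01] F [3.27 4.08 3.49] M [ 1.362 -0.925  0.006] w 0.0358 q6 0.477
```

Request:
step_arm --commands "0 -1.5 0 0 0 0;0 0 0 0 0 0;0 0 0 0 0 0;0 0 0 0 0 0"

```text
t: 7.62
eef_pos: [0.595, -0.0962, 0.0924]
ee_rot: [3.14, 0.0, -0.931]
force: [-0.0, 0.5, 7.8]
width: 0.036
```

```bash
python3 -c "
from go import *
delta([.5945,-.0967,.092],-.93)
"
```

```text
tool shift mm [0.1 0.7 0.4] turn after [ 0.002  0.    -0.001] t 7.62
pos [ 0.595  -0.0962  0.0924] rpy [ 3.140e+00  1.000e-04 -9.308e-01] F [-0.01  0.52  7.78] M [0.091 0.181 0.011] w 0.036 q6 0.475
```

Request:
step_arm --commands "0 0 -0.4 0 0 0;0 0 0 0 0 0;0 0 0 0 0 0" --grip_force 35

```text
t: 8.0
eef_pos: [0.595, -0.0961, 0.0924]
ee_rot: [3.14, 0.0, -0.931]
force: [-1.0, -2.3, 4.6]
width: 0.0355
```

```bash
python3 -c "
from go import *
delta([.5945,-.0967,.092],-.93)
"
```

```text
tool shift mm [0.2 0.7 0.4] turn after [ 0.002  0.    -0.001] t 8.0
pos [ 0.595  -0.0961  0.0924] rpy [ 3.14e+00  3.00e-04 -9.31e-01] F [-1.03 -2.3   4.55] M [-1.05   0.358  0.017] w 0.0355 q6 0.475
```

Request:
step_arm --commands "0 0 0 0 0 0.05;0 0 0 0 0 0.05;0 0 0 0 0 0.05;0 0 0 0 0 0.05"

```text
t: 8.5
eef_pos: [0.5949, -0.0961, 0.0924]
ee_rot: [3.14, -0.0, -1.133]
force: [-0.3, -3.6, 5.4]
width: 0.0354
```

```bash
python3 -c "
from go import *
delta([.5945,-.0967,.092],-.93)
"
```

```text
tool shift mm [0.3 0.6 0.4] turn after [ 0.002  0.    -0.203] t 8.5
pos [ 0.5949 -0.0961  0.0924] rpy [ 3.1397e+00 -1.0000e-04 -1.1325e+00] F [-0.33 -3.58  5.4 ] M [-1.017  0.422  0.078] w 0.0354 q6 0.274
```

Request:
step_arm --commands "0 0 0 0 0 0.06;0 0 0 0 0 0.06;0 0 0 0 0 0.06;0 0 0 0 0 0.06;0 0 0 0 0 0.06;0 0 0 0 0 0.06;0 0 0 0 0 0.06"

```text
t: 9.38
eef_pos: [0.5949, -0.0962, 0.0924]
ee_rot: [3.14, -0.001, -1.553]
force: [-1.4, -1.9, 6.5]
width: 0.035
```

```bash
cat > m.py <<'E'
from h import *
s=get_state();print('t',round(s['t'],2),'yaw',s['ee_rot'][2].round(4),'M',s['moment'].round(3),'F',s['force'].round(1),'w',round(s['width'],4),'pos',s['eef_pos'].round(4))
E
python3 m.py
```

```text
t 9.38 yaw -1.5529 M [-0.916  0.487  0.052] F [-1.4 -1.9  6.5] w 0.035 pos [ 0.5949 -0.0962  0.0924]
```

Request:
step_arm --commands "0 0 0 0 0 0.04;0 0 0 0 0 0.04"

```text
t: 9.62
eef_pos: [0.5948, -0.0962, 0.0924]
ee_rot: [3.14, -0.001, -1.632]
force: [-0.7, -2.2, 5.6]
width: 0.0354
```

```bash
python3 m.py
```

```text
t 9.62 yaw -1.6323 M [-0.895  0.544  0.073] F [-0.7 -2.2  5.6] w 0.0354 pos [ 0.5948 -0.0962  0.0924]
```

Request:
step_arm --commands "0 0 0 0 0 0.04;0 0 0 0 0 0.04"

```text
t: 9.88
eef_pos: [0.5949, -0.0961, 0.0924]
ee_rot: [3.14, -0.001, -1.712]
force: [-1.5, -2.8, 5.8]
width: 0.0352
```

```bash
python3 m.py
```

```text
t 9.88 yaw -1.7123 M [-0.921  0.478  0.036] F [-1.5 -2.8  5.8] w 0.0352 pos [ 0.5949 -0.0961  0.0924]
```

Request:
step_arm --commands "0 0 0 0 0 0.04;0 0 0 0 0 0.04"

```text
t: 10.12
eef_pos: [0.5948, -0.0961, 0.0924]
ee_rot: [3.14, -0.001, -1.792]
force: [-0.7, -3.5, 4.7]
width: 0.0355
```

```bash
python3 m.py
```

```text
t 10.12 yaw -1.7923 M [-0.862  0.581  0.064] F [-0.7 -3.5  4.7] w 0.0355 pos [ 0.5948 -0.0961  0.0924]
```

Request:
step_arm --commands "0 0 0 0 0 0.04;0 0 0 0 0 0.04"

```text
t: 10.38
eef_pos: [0.5948, -0.0961, 0.0924]
ee_rot: [3.14, -0.001, -1.872]
force: [-3.2, -3.0, 5.2]
width: 0.0352
```

```bash
python3 m.py
```

```text
t 10.38 yaw -1.8723 M [-0.797  0.497  0.068] F [-3.2 -3.   5.2] w 0.0352 pos [ 0.5948 -0.0961  0.0924]
```

Request:
step_arm --commands "0 0 0 0 0 0.04;0 0 0 0 0 0.04"

```text
t: 10.62
eef_pos: [0.5948, -0.0961, 0.0924]
ee_rot: [3.14, -0.001, -1.952]
force: [-1.0, -1.9, 6.0]
width: 0.0351
```

```bash
python3 m.py
```

```text
t 10.62 yaw -1.9522 M [-0.763  0.485  0.099] F [-1.  -1.9  6. ] w 0.0351 pos [ 0.5948 -0.0961  0.0924]
```

Request:
step_arm --commands "0 0 0 0 0 0.03;0 0 0 0 0 0.03"

```text
t: 10.88
eef_pos: [0.5948, -0.0961, 0.0924]
ee_rot: [3.14, -0.001, -2.012]
force: [-1.1, -2.8, 6.0]
width: 0.0355
```

```bash
python3 m.py
```

```text
t 10.88 yaw -2.012 M [-0.755  0.536  0.033] F [-1.1 -2.8  6. ] w 0.0355 pos [ 0.5948 -0.0961  0.0924]
```

Request:
step_arm --commands "0 0 0 0 0 0.04;0 0 0 0 0 0.04"

```text
t: 11.12
eef_pos: [0.5948, -0.0961, 0.0924]
ee_rot: [3.14, -0.002, -2.092]
force: [-2.0, -2.8, 5.6]
width: 0.0354
```

```bash
python3 m.py
```

```text
t 11.12 yaw -2.0923 M [-0.731  0.544  0.077] F [-2.  -2.8  5.6] w 0.0354 pos [ 0.5948 -0.0961  0.0924]
```

Request:
step_arm --commands "0 0 0 0 0 0.04;0 0 0 0 0 0.04"

```text
t: 11.38
eef_pos: [0.5947, -0.0961, 0.0924]
ee_rot: [3.14, -0.002, -2.172]
force: [-2.3, -2.2, 6.2]
width: 0.0354
```

```bash
python3 m.py
```

```text
t 11.38 yaw -2.1723 M [-0.701  0.603  0.102] F [-2.3 -2.2  6.2] w 0.0354 pos [ 0.5947 -0.0961  0.0924]
```

Request:
step_arm --commands "0 0 0 0 0 0.03;0 0 0 0 0 0.03"

```text
t: 11.62
eef_pos: [0.5947, -0.0961, 0.0924]
ee_rot: [3.141, -0.002, -2.232]
force: [-1.5, -2.7, 6.4]
width: 0.0353
```

```bash
python3 m.py
```

```text
t 11.62 yaw -2.232 M [-0.714  0.656  0.022] F [-1.5 -2.7  6.4] w 0.0353 pos [ 0.5947 -0.0961  0.0924]
```

Request:
step_arm --commands "0 0 0 0 0 0.04;0 0 0 0 0 0.04"

```text
t: 11.88
eef_pos: [0.5947, -0.0961, 0.0924]
ee_rot: [3.141, -0.002, -2.312]
force: [-1.3, -2.4, 5.7]
width: 0.0354
```

```bash
python3 m.py
```

```text
t 11.88 yaw -2.3122 M [-0.633  0.579  0.142] F [-1.3 -2.4  5.7] w 0.0354 pos [ 0.5947 -0.0961  0.0924]
```

Request:
step_arm --commands "0 0 0 0 0 0.02"

```text
t: 12.0
eef_pos: [0.5947, -0.096, 0.0924]
ee_rot: [3.141, -0.002, -2.332]
force: [-1.3, -1.6, 6.6]
width: 0.0352
```

```bash
python3 m.py
```

```text
t 12.0 yaw -2.3318 M [-0.627  0.567  0.216] F [-1.3 -1.6  6.6] w 0.0352 pos [ 0.5947 -0.096   0.0924]
```

Request:
step_arm --commands "0 0 0 0 0 0.02"

```text
t: 12.12
eef_pos: [0.5947, -0.096, 0.0924]
ee_rot: [3.141, -0.002, -2.352]
force: [-1.1, -2.1, 5.4]
width: 0.0351
```

```bash
python3 m.py
```

```text
t 12.12 yaw -2.3516 M [-0.571  0.573  0.183] F [-1.1 -2.1  5.4] w 0.0351 pos [ 0.5947 -0.096   0.0924]
```

Request:
step_arm --commands "0 0 0 0 0 0.02"

```text
t: 12.25
eef_pos: [0.5947, -0.096, 0.0924]
ee_rot: [3.141, -0.002, -2.372]
force: [-1.9, -1.7, 6.0]
width: 0.0353
```

```bash
python3 m.py
```

```text
t 12.25 yaw -2.3715 M [-0.606  0.541  0.157] F [-1.9 -1.7  6. ] w 0.0353 pos [ 0.5947 -0.096   0.0924]
```

```bash
python3 -c "
from h import *
L=[]
for i in range(12):
    grab_frame('top');s=get_state();L.append(s['moment'][2])
print(np.round(L,3),np.mean(L),s['ee_rot'],s['t'])"
```

```text
[ 0.11  -0.     0.138  0.038 -0.016  0.05   0.07   0.072  0.053  0.032
  0.047  0.038] 0.05254860954184162 [ 3.14075324e+00 -1.75080833e-03 -2.37108342e+00] 12.85
```

Request:
step_arm --commands "0 0 0 0 0 0.015"

```text
t: 12.98
eef_pos: [0.5947, -0.096, 0.0924]
ee_rot: [3.141, -0.002, -2.386]
force: [-1.6, -1.7, 6.5]
width: 0.0352
```

```bash
python3 m.py
```

```text
t 12.97 yaw -2.3862 M [-0.595  0.544  0.208] F [-1.6 -1.7  6.5] w 0.0352 pos [ 0.5947 -0.096   0.0924]
```

Request:
step_arm --commands "0 0 0 0 0 0.01"

```text
t: 13.1
eef_pos: [0.5948, -0.096, 0.0924]
ee_rot: [3.141, -0.002, -2.396]
force: [-1.4, -2.2, 5.6]
width: 0.0355
```

```bash
python3 m.py
```

```text
t 13.1 yaw -2.3962 M [-0.58   0.599  0.146] F [-1.4 -2.2  5.6] w 0.0355 pos [ 0.5948 -0.096   0.0924]
```

```bash
cat > pm.py <<'E'
from h import *
L=[];T=[];Q=[]
for i in range(14):
    grab_frame('top');s=get_state();L.append(s['moment'][2]);Q.append(s['joint_efforts'][5])
print(np.round(L,3),np.mean(L),'eff',np.round(Q,3),np.mean(Q),s['ee_rot'],s['t'])
E
python3 pm.py
```

```text
[0.195 0.177 0.164 0.101 0.147 0.136 0.091 0.102 0.114 0.087 0.12  0.162
 0.136 0.099] 0.13076149951693372 eff [-0.095 -0.214 -0.138 -0.112 -0.106 -0.106 -0.106 -0.106 -0.106 -0.106
 -0.106 -0.106 -0.106 -0.106] -0.11549620706188891 [ 3.14076752e+00 -1.87020230e-03 -2.39592714e+00] 13.8
```

Request:
step_arm --commands "0 0 0 0 0 0.01"

```text
t: 13.92
eef_pos: [0.5947, -0.096, 0.0924]
ee_rot: [3.141, -0.002, -2.406]
force: [-1.2, -1.7, 6.1]
width: 0.0355
```

```bash
python3 -c "
from h import *
print(get_state()['joint_efforts'][5])";python3 m.py
```

```text
-0.010201078257523477
t 13.93 yaw -2.4059 M [-0.568  0.611  0.194] F [-1.2 -1.7  6.1] w 0.0355 pos [ 0.5947 -0.096   0.0924]
```

Request:
step_arm --commands "0 0 0 0 0 0.01"

```text
t: 14.05
eef_pos: [0.5947, -0.096, 0.0924]
ee_rot: [3.141, -0.002, -2.416]
force: [-1.4, -2.4, 6.3]
width: 0.0355
```

```bash
python3 m.py; python3 pm.py
```

```text
t 14.05 yaw -2.416 M [-0.531  0.645  0.227] F [-1.4 -2.4  6.3] w 0.0355 pos [ 0.5947 -0.096   0.0924]
[0.179 0.136 0.149 0.138 0.115 0.148 0.12  0.112 0.107 0.143 0.122 0.16
 0.151 0.158] 0.1385059314472802 eff [-0.108 -0.234 -0.16  -0.135 -0.129 -0.128 -0.129 -0.129 -0.129 -0.129
 -0.129 -0.129 -0.129 -0.129] -0.13746290617356344 [ 3.14083722e+00 -1.80966556e-03 -2.41593890e+00] 14.75
```

Request:
step_arm --commands "0 0 0 0 0 0.01;0 0 0 0 0 0.01"

```text
t: 15.0
eef_pos: [0.5947, -0.096, 0.0924]
ee_rot: [3.141, -0.002, -2.436]
force: [-1.6, -1.9, 5.6]
width: 0.0355
```

```bash
python3 m.py; python3 pm.py
```

```text
t 15.0 yaw -2.436 M [-0.568  0.601  0.215] F [-1.6 -1.9  5.6] w 0.0355 pos [ 0.5947 -0.096   0.0924]
[0.171 0.2   0.091 0.166 0.158 0.176 0.098 0.176 0.142 0.172 0.128 0.125
 0.226 0.103] 0.152209145193526 eff [-0.13  -0.256 -0.182 -0.157 -0.151 -0.15  -0.151 -0.151 -0.151 -0.151
 -0.151 -0.151 -0.151 -0.151] -0.15941541442381485 [ 3.14085095e+00 -1.86879983e-03 -2.43586598e+00] 15.7
```

Request:
step_arm --commands "0 0 0 0 0 0.01;0 0 0 0 0 0.01;0 0 0 0 0 0.01"

```text
t: 16.08
eef_pos: [0.5947, -0.096, 0.0924]
ee_rot: [3.141, -0.002, -2.466]
force: [-1.9, -2.3, 6.9]
width: 0.0356
```

```bash
python3 m.py; python3 pm.py
```

```text
t 16.07 yaw -2.4659 M [-0.554  0.667  0.232] F [-1.9 -2.3  6.9] w 0.0356 pos [ 0.5947 -0.096   0.0924]
[0.192 0.184 0.171 0.189 0.183 0.201 0.177 0.161 0.181 0.174 0.182 0.229
 0.204 0.196] 0.1873668497446574 eff [-0.164 -0.29  -0.216 -0.191 -0.185 -0.184 -0.185 -0.185 -0.185 -0.185
 -0.185 -0.185 -0.185 -0.185] -0.19340551857437407 [ 3.14090576e+00 -1.89394587e-03 -2.46576790e+00] 16.775
```

Request:
step_arm --commands "0 0 0 0 0 0.01;0 0 0 0 0 0.01;0 0 0 0 0 0.01;0 0 0 0 0 0.01"

```text
t: 17.27
eef_pos: [0.5947, -0.096, 0.0924]
ee_rot: [3.141, -0.002, -2.506]
force: [-1.9, -1.9, 6.3]
width: 0.0353
```

```bash
python3 m.py; python3 pm.py
```

```text
t 17.27 yaw -2.5059 M [-0.495  0.619  0.289] F [-1.9 -1.9  6.3] w 0.0353 pos [ 0.5947 -0.096   0.0924]
[0.231 0.208 0.22  0.266 0.254 0.263 0.2   0.233 0.19  0.223 0.237 0.19
 0.182 0.243] 0.22428768927205178 eff [-0.211 -0.337 -0.263 -0.237 -0.232 -0.231 -0.231 -0.231 -0.231 -0.231
 -0.231 -0.231 -0.231 -0.231] -0.24001102661713958 [ 3.14101089e+00 -1.89572644e-03 -2.50565491e+00] 17.975
```

Request:
step_arm --commands "0 0 0 0 0 0;0 0 0 0 0 0;0 0 0 0 0 0;0 0 0 0 0 0" --jaw 46

```text
t: 18.48
eef_pos: [0.5956, -0.0954, 0.0922]
ee_rot: [3.141, -0.0, -2.506]
force: [-0.7, 0.6, 0.9]
width: 0.046
```

```bash
python3 m.py
```

```text
t 18.48 yaw -2.5058 M [ 0.087 -0.102 -0.009] F [-0.7  0.6  0.9] w 0.046 pos [ 0.5956 -0.0954  0.0922]
```

Request:
step_arm --commands "0 0 -5 0 0 0;0 0 -10 0 0 0;0 0 -15 0 0 0;0 0 -15 0 0 0;0 0 -10 0 0 0;0 0 0 0 0 0"

```text
t: 19.23
eef_pos: [0.5962, -0.0954, 0.1487]
ee_rot: [-3.141, 0.002, -2.506]
force: [-1.5, -0.2, -1.0]
width: 0.046
```

Request:
step_arm --commands "0 0 0 0 0 0;0 0 0 0 0 0;0 0 0 0 0 0" --jaw 0 --grip_force 20

```text
t: 19.6
eef_pos: [0.5955, -0.0955, 0.147]
ee_rot: [3.141, -0.001, -2.506]
force: [-0.3, -0.3, 0.5]
width: 0.0213
```

```bash
python3 -c "
from go import *
delta([.5415,-.0874,.105],-2.506)"
```

```text
tool shift mm [38.6 38.5 42. ] turn after [ 0.    -0.001  0.   ] t 19.6
pos [ 0.5955 -0.0955  0.147 ] rpy [ 3.1411e+00 -8.0000e-04 -2.5059e+00] F [-0.29 -0.34  0.53] M [ 0.077 -0.115 -0.051] w 0.0213 q6 -1.1
```

Request:
step_arm --commands "8 8 0 0 0 0;12 12 0 0 0 0;12 12 0 0 0 0;6.6 6.5 0 0 0 0;0 0 0 0 0 0;0 0 0 0 0 0"

```text
t: 20.35
eef_pos: [0.5423, -0.0874, 0.1477]
ee_rot: [-3.141, 0.001, -2.506]
force: [-0.3, -0.0, 0.4]
width: 0.0007
```

```bash
python3 -c "
from go import *
delta([.5415,-.0874,.105],-2.506)
p=grab_frame('side');a=p['frame'][200:330,260:420,::-1];cv2.imwrite('pics/side4c.png',cv2.resize(a,None,fx=4,fy=4,interpolation=cv2.INTER_CUBIC))
print(proj(p,[[.5415,-.0874,.122],[.5415,-.0874,.068]]))
"
```

```text
tool shift mm [ 0.7  0.5 42.7] turn after [-0.     0.001  0.   ] t 20.35
pos [ 0.5423 -0.0874  0.1477] rpy [-3.1411e+00  6.0000e-04 -2.5055e+00] F [-0.32 -0.    0.41] M [ 0.067 -0.15   0.054] w 0.0007 q6 -1.132
[[322.19973241 267.40703427]
 [322.36890604 283.2293248 ]]
```

View pics/side4c.png

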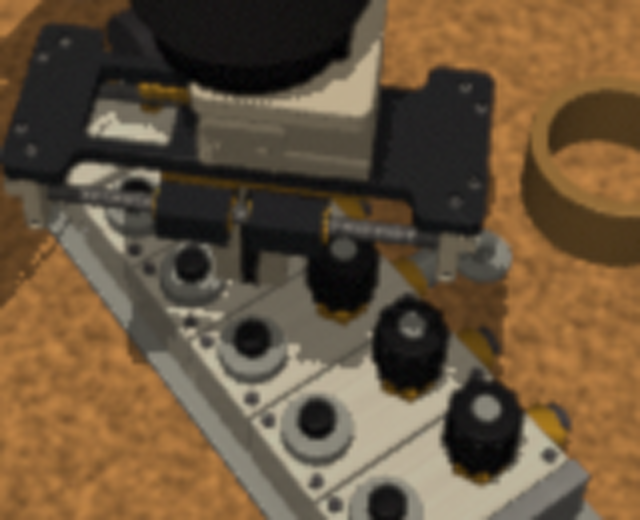

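Request:
step_arm --commands "0 0 8 0 0 0;0 0 10 0 0 0;0 0 10 0 0 0;0 0 10 0 0 0;0 0 6 0 0 0;0 0 4 0 0 0;0 0 0 0 0 0;0 0 0 0 0 0"

```text
t: 21.4
eef_pos: [0.542, -0.0874, 0.0998]
ee_rot: [-3.141, 0.0, -2.506]
force: [-0.4, 0.5, 0.6]
width: 0.0003
```

```bash
cat > fz.py <<'E'
from h import *
L=[];Z=[]
for i in range(6):
    grab_frame('side');s=get_state();L.append(s['force'][2]);Z.append(s['eef_pos'])
print('Fz',np.round(L,1),np.mean(L).round(2),'pos',np.mean(Z,0).round(4),'F',s['force'].round(1),'t',s['t'])
E
python3 fz.py
```

```text
Fz [ 0.1 -0.4 -0.2  1.   0.1 -0.2] 0.07 pos [ 0.5419 -0.0874  0.0997] F [-0.9  0.9 -0.2] t 21.7
```

Request:
step_arm --commands "0 0 2 0 0 0;0 0 2 0 0 0;0 0 2 0 0 0;0 0 1.5 0 0 0;0 0 0 0 0 0"

```text
t: 22.32
eef_pos: [0.5417, -0.0874, 0.092]
ee_rot: [-3.142, -0.0, -2.506]
force: [-1.3, -0.0, 1.9]
width: 0.0005
```

```bash
python3 fz.py
```

```text
Fz [2.5 2.9 2.7 2.8 2.6 2.6] 2.7 pos [ 0.5417 -0.0874  0.0921] F [-1.  -0.5  2.6] t 22.625
```

Request:
step_arm --commands "0 0 1 0 0 0;0 0 1 0 0 0;0 0 1 0 0 0;0 0 0.7 0 0 0;0 0 0 0 0 0"

```text
t: 23.25
eef_pos: [0.5417, -0.0874, 0.0883]
ee_rot: [3.142, -0.0, -2.506]
force: [-1.3, 0.3, 5.4]
width: 0.0007
```

```bash
python3 fz.py
```

```text
Fz [5.1 5.5 6.  4.8 4.7 4.3] 5.06 pos [ 0.5418 -0.0874  0.0883] F [-1.8 -0.2  4.3] t 23.55
```

Request:
step_arm --commands "0 0 0.5 0 0 0;0 0 0.5 0 0 0;0 0 0.4 0 0 0;0 0 0 0 0 0"

```text
t: 24.05
eef_pos: [0.5418, -0.0874, 0.0873]
ee_rot: [-3.141, 0.0, -2.506]
force: [-3.3, 1.2, 9.1]
width: 0.0004
```

```bash
python3 fz.py
```

```text
Fz [8.5 8.  8.2 7.1 8.7 7.7] 8.05 pos [ 0.5418 -0.0874  0.0873] F [-2.8  0.3  7.7] t 24.35
```

Request:
step_arm --commands "0 0 0 0 0 0;0 0 0 0 0 0;0 0 0 0 0 0;0 0 0 0 0 0;0 0 0 0 0 0;0 0 0 0 0 0;0 0 0 0 0 0;0 0 0 0 0 0"

```text
t: 25.35
eef_pos: [0.5418, -0.0874, 0.0873]
ee_rot: [-3.141, 0.0, -2.506]
force: [-3.8, 0.2, 8.4]
width: 0.0002
```

```bash
python3 fz.py
```

```text
Fz [7.7 8.8 7.8 8.  9.6 7.3] 8.21 pos [ 0.5418 -0.0874  0.0873] F [-3.9  1.   7.3] t 25.65
```

Request:
step_arm --commands "0 0 -1 0 0 0;0 0 -2 0 0 0;0 0 -3 0 0 0;0 0 -6 0 0 0;0 0 -12 0 0 0;0 0 -20 0 0 0;0 0 -25 0 0 0;0 0 -25 0 0 0"

```text
t: 26.65
eef_pos: [0.5419, -0.0874, 0.1823]
ee_rot: [-3.141, 0.001, -2.506]
force: [-0.3, -0.6, 0.0]
width: 0.0004
```

Request:
step_arm --commands "0 0 -30 0 0 0;30 30 -30 0 0 0;40 40 0 0 0 0;40 40 0 0 0 0;40 40 0 0 0 0;0 0 0 0 0 0;0 0 0 0 0 0"

```text
t: 27.52
eef_pos: [0.3325, -0.0555, 0.242]
ee_rot: [-3.141, 0.003, -2.505]
force: [-0.4, 0.0, 0.3]
width: 0.0004
```

```bash
python3 m.py; python3 -c "
from h import *
for n,b in(('side',(200,380,230,450)),('top',(170,290,240,500))):
  p=grab_frame(n);save(p,'pics/%s5.png'%n);a=p['frame'][b[0]:b[1],b[2]:b[3],::-1];cv2.imwrite('pics/%s5c.png'%n,cv2.resize(a,None,fx=3,fy=3,interpolation=cv2.INTER_CUBIC))
"
```

```text
t 27.52 yaw -2.5048 M [ 0.073 -0.18  -0.005] F [-0.4  0.   0.3] w 0.0004 pos [ 0.3325 -0.0555  0.242 ]
```

View pics/side5.png

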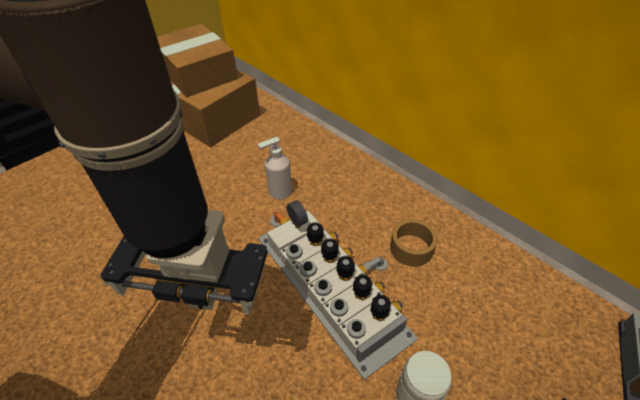

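View pics/side5c.png

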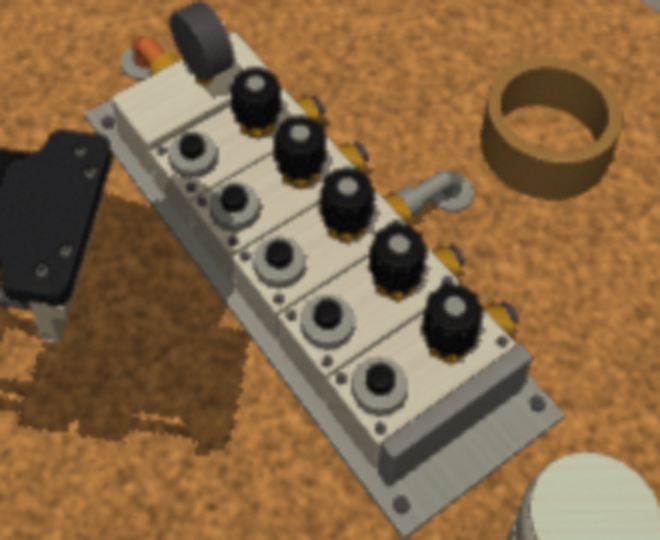

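The middle button (side crop 278,255) is back up level with its neighbours. The can, bottle and tape roll stand where they were, and the arm is clear.

```bash
python3 -c "
from station import *
print(job_done(), get_state()['t'])"
```

```text
the job is handed in; nothing more can be done
the job is handed in; nothing more can be done
```

The piped valve, the middle of the five, is shut and nipped up, its pipe has been vented, and I handed the job in after about 27.5 s.

- **Knob:** I turned it about 1.58 rad clockwise in a single grip of 35 N. The seat came after roughly 1.35–1.4 rad. The last torque reading while turning was 0.29 N m, and holding still it read 0.22–0.23 N m. I then let go.
- **Bleed button:** I pressed it straight down to its stop and held about 8 N for over 1.5 s. The spring needs 6 N to be fully down, so it was against the stop. After I lifted off, the picture shows it back up, level with its neighbours.
- **Surroundings:** The closing side picture shows the can, bottle, tape roll and neighbouring valves where they were. The arm ended clear, with no contact force.

**Less certain:** single torque readings scattered by about ±0.03 N m. Torque on the seat also rose by only about 1.1 N m per rad of wrist turn, where I expected 2. I put that down to give in the grip, so I went by the measured torque and not the angle.

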